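# Put the square-bored handle on the straightening jack

## Task

The jack beside the vise needs its handle before the bent scale beam can be straightened. Pick up the steel square-bored handle with the red ball ends, turn it so its bore lines up with the jack's upright square spindle, and push it fully home on the spindle, then let go. Leave the iron poise and the aluminium spacer ring, which have round holes, where they lie.

Things in the scene. Friction and masses are not known exactly. Their poses are not given: they have to be found in the camera images.
- handle: Loose steel handle, 0.3-0.55 kg, flat on the bench. Hub 44 x 44 mm, 40 high, with a 26 mm square through hole, sides parallel to the hub's. Two round arms 14 mm thick along x and -x, centre line 29 mm up, end in red balls 20 mm across reaching 74 mm from the axis. Hub faces across y are free to grip (44 mm apart). Origin: centre of hub underside, on the bore axis; x along the arms, z up.
- spindle_seat (a point): Centre of the round shoulder (68 mm wide, 45 above the bench) of the jack, a fixed green block 130 (x) x 100 x 30 high; the handle's underside must sit on it. From it rises a fixed steel spindle, 22 mm square for 28 mm, then tapering over 14 mm to a 6 mm square tip (42 above the shoulder). x, y square to the spindle's flats, z up its axis. The handle fits at any quarter turn.
- poise: Loose blackened iron poise, a thick dark ring 60 mm across and 40 mm high with a round 20 mm hole. Not to be moved. Origin: centre of its underside, z up.
- spacer: Loose aluminium spacer ring 48 mm across and 14 mm high with a round 28 mm hole. Not to be moved. Origin: centre of its underside, z up.
Not all that is in view belongs to the job. Several things have the shape of the handle; the one meant has the colours described above. There is more than one size of the part that bears spindle_seat; the job needs the larger.

How it is judged:
At the end, for the whole second after the job is handed in: The handle sits on the spindle: its underside within 10 mm of the shoulder in height, its bore axis within 10 mm of the spindle's and within 10 degrees of parallel to it, its arms within 17 degrees of square to the spindle's flats (any quarter turn), released and at rest (horizontal distance between handle and spindle_seat below 0.01 m and z of handle in the frame of spindle_seat between -0.005 and 0.01 m and angle between the z axis of handle and the z axis of spindle_seat, either way round below 0.18 rad and (angle between the x axis of handle and the x axis of spindle_seat, either way round below 0.3 rad or angle between the x axis of handle and the y axis of spindle_seat, either way round below 0.3 rad) and linear speed of handle below 0.03 m/s); the robot touches nothing.
It fails at once if the iron poise is moved more than 20 mm (distance of poise from where it was at the start of the episode above 0.02 m).
It fails at once if the spacer ring is moved more than 20 mm (distance of spacer from where it was at the start of the episode above 0.02 m).
It also fails if it takes over 35 s, if anything falls off the work surface, if the arm or the gripper's body presses on something with over 40 N, if the wrist force passes 120 N, or if a joint passes its speed limit or range.

## Robot

A 7-joint arm with a two-finger parallel gripper is mounted at the origin on the work surface. World frame = base frame: x ahead of the robot, y to its left, z up, the work surface at z = 0. Lengths are in m, angles in rad, forces in N, time in s.
With the tool pointing down it reaches from about 0.4 to 0.85 m from the base axis. Payload 10.4 kg.
Tool frame: the origin (TCP) lies at the very end of the fingers, on their centre line; the grasp point (between the pads) lies 19 mm behind it (r.pinch_z is the distance from the TCP to the grasp point, in m); z points along the fingers, y is the line along which they close (so a half turn about z gives the same grasp; the last joint's range is limited). The gripper opens to 87 mm and grips with 3 to 60 N. Pads are 19 mm wide; open, the fingers measure 117 mm over their backs; the gripper's body (75 mm by 190 mm) begins 51 mm behind the grasp point.
Start: joints at [-1.372, 0.332, -0.065, 1.46, 0.022, 1.35, -0.088], TCP at [0.137, 0.61, 0.223] pointing down, gripper open.
Joint ranges: [-2.6, 2.6], [-0.5, 2.12], [-1.47, 1.34], [0.16, 2.42], [-1.27, 4.41], [0.06, 2.06], [-2.6, 2.6]. Speed limits (rad/s): [2.22, 2.22, 2.79, 2.79, 3.14, 3.14, 3.14].

## Interface

Orientations are given as a unit quaternion [x, y, z, w].
In Python, from bench import sensors, vision, r gives the robot as it stands.
- The arm moves only by the shell command python3 -m crank 'ROWS' [OPENING] [FORCE]. ROWS is JSON, a list of rows, each a list of 2 entries, a list of its own where there are three numbers: the shift along the tool's x, y, z normalised to -1 to 1, where 1 is 3 cm, then the turn about the tool's z normalised to -1 to 1, where 1 is 8 degrees. A call has 1 to 12 rows; each row shifts and turns the commanded pose from where the row before left it, along the tool's axes as they then stand; what a row does not reach is not made up. A row lasts 1/8 s, in which the tool goes at most 62.5 mm and 10.7 degrees, less where a joint would pass 70% of its speed; a pose out of reach is approached as far as the arm can. A call with a number of a shift or a turn outside -1 to 1 is refused whole. A call with a gripper value outside its range is refused whole. OPENING is the opening, from 0 (shut) to 1 (fully open), set as the call begins (- or left out, the last holds). The fingers move at their own pace and stop on an object; FORCE is the grip in N (left out, the last holds). Time passes only in rows, so rows that do not move let the fingers close. It gives the time, the measured TCP pose, the force, the opening and the grip force at its end, in the units of the state.
- sensors.read_state(): the state, without advancing time (a new reading comes with each control period).
- vision.camera(name): name is "scene" or "top"; returns the picture (400x640x3 uint8, red, green, blue); there is no depth.
- vision.camera_model(name): a dict with "vertical_fov" (degrees; the focal length in pixels is half the picture's height over the tangent of half this angle, whatever the lens; pixels are square), "cx", "cy" (the principal point, pixels), "dist" ([k1, k2, p1, p2, k3] as OpenCV has them; the pictures are not rectified), "camera_from_world" (4x4, takes a point from world to camera coordinates). Camera axes: x right, y down, z forward; pixel columns grow to the right and rows downward; lengths in m; the calibration is good to about 2 mm. A picture is of the moment at which its call begins. camera_model takes no time and is no camera call.
- r.close_job(): hands the job in; it is judged then, once.
The state is a dict: "time": time; "joint_positions": joint angles; "joint_vel": joint speeds; "joint_torque": joint torques, N m; "ee_pos": TCP position; "eef_rot": TCP orientation; "ft_force": force on the tool from outside, world axes, zero at the start; "torque": the same for the moment, N m; "width": finger opening in m; "grip_force": force on a finger pad.
Only numpy, scipy, OpenCV 4.12 (cv2) and the standard library are available. Lean on these libraries where they do the work, as an engineer would, in place of code of your own. Each camera call takes 0.05 s, during which the arm holds its last target. There are 200 camera calls.

## Working session

There is one attempt and no reset: what is moved stays moved. The work goes in short steps, Python scripts to look and compute and a shell command to move; the robot and the scene stay as the last step left them, time stands still between calls to the robot, and variables do not carry over. Pictures are saved under pics/ and viewed, at most 10 in all, crops included, and the job is handed in when it is done.

```bash
mkdir -p pics
cat > h.py <<'E'
import numpy as np, cv2
from bench import sensors, vision, r
from scipy.spatial.transform import Rotation as R
def snap(n,f,crop=None,s=1):
    im=vision.camera(n)[:,:,::-1]
    cv2.imwrite('pics/full_'+f,im)
    if crop: x0,y0,x1,y1=crop; im=im[y0:y1,x0:x1]
    cv2.imwrite('pics/'+f,cv2.resize(im,None,fx=s,fy=s,interpolation=cv2.INTER_CUBIC))
def KD(n):
    m=vision.camera_model(n); f=200/np.tan(np.radians(m['vertical_fov'])/2)
    return np.array([[f,0,m['cx']],[0,f,m['cy']],[0,0,1.]]),np.array(m['dist'],float),np.array(m['camera_from_world'])
def w(n,px,z):
    K,D,T=KD(n); u=cv2.undistortPoints(np.array(px,float).reshape(-1,1,2),K,D).reshape(-1,2)
    d=np.c_[u,np.ones(len(u))]@T[:3,:3]; c=-T[:3,:3].T@T[:3,3]
    z=np.broadcast_to(z,len(d)); return c+d*((z-c[2])/d[:,2])[:,None]
def p(n,X):
    K,D,T=KD(n); return cv2.projectPoints(np.array(X,float).reshape(-1,1,3),cv2.Rodrigues(T[:3,:3])[0],T[:3,3],K,D)[0].reshape(-1,2)
E
python3 - <<'E'
from h import *
snap('top','t.png',s=1.25); snap('scene','s.png',s=1.25)
s=sensors.read_state(); print(s['ee_pos'],R.from_quat(s['eef_rot']).as_matrix().round(3),s['width'],s['time'])
E
```

```text
[0.13741163 0.60935401 0.22181836] [[-0.976  0.22  -0.   ]
 [ 0.22   0.976 -0.001]
 [-0.    -0.001 -1.   ]] 0.08685345404970012 0.1
```

View pics/t.png

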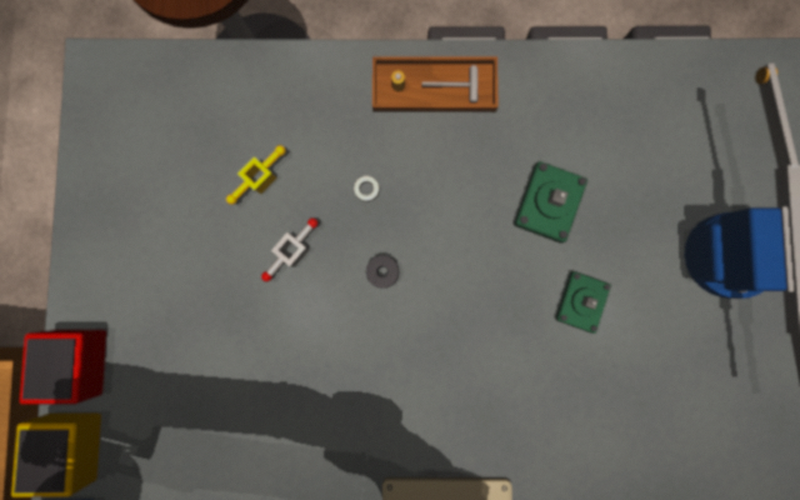

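View pics/s.png

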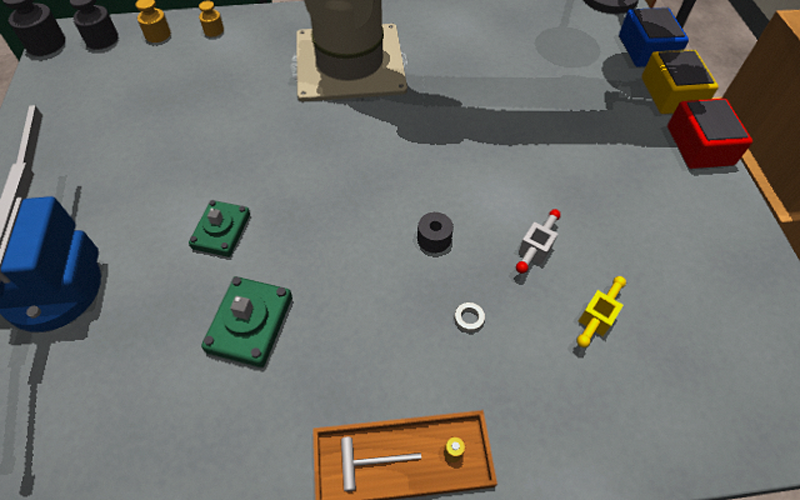

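The top view shows the handle hub at about (290,249)/1.25 with its red balls at (314,223) and (266,277). The large jack is at (551,202)/1.25 with its spindle at about (558,197). The poise is at (383,270) and the spacer at (366,188). I'll enlarge crops of the handle and the jack.

Run:
```python
import cv2,numpy as np
a=cv2.imread('pics/full_t.png'); 
f=lambda x,y:cv2.resize(a[y:y+70,x:x+80],None,fx=5,fy=5,interpolation=cv2.INTER_CUBIC)
b=cv2.imread('pics/full_s.png')
g=lambda x,y:cv2.resize(b[y:y+80,x:x+80],None,fx=5,fy=5,interpolation=cv2.INTER_CUBIC)[:250]
s1=cv2.resize(b[160:230,390:470],None,fx=5,fy=5,interpolation=cv2.INTER_CUBIC); s2=cv2.resize(b[218:298,158:238],None,fx=5,fy=5,interpolation=cv2.INTER_CUBIC)[:350]
h=cv2.resize(np.vstack([np.hstack([f(195,163),f(400,125)])]),None,fx=1,fy=1)
cv2.imwrite('pics/c1.png',h)
```

```text
(no output)
```

View pics/c1.png

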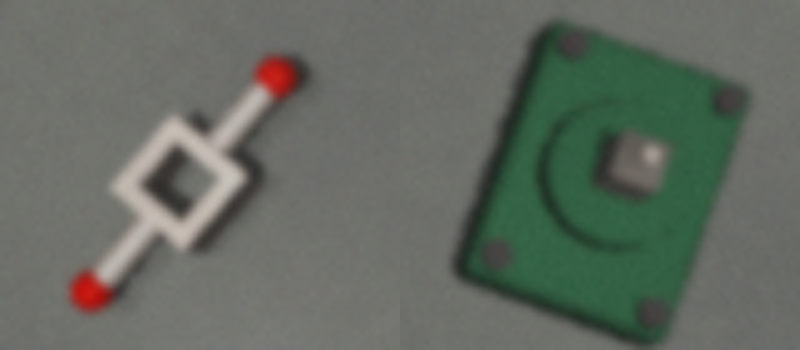

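The crop shows the handle's balls at (277,76) and (91,292), with the hub-top centre at (180,182). On the jack, the tip is at (652,153) and the bolts are at (573,43), (730,100), (653,312) and (497,254), all in x5 pixels.

Run:
```python
from h import *
A=lambda L,o:(np.array(L,float)-2)/5+o
b=w('top',A([[277,76],[91,292]],[195,163]),.029); print('balls',b,b.mean(0))
H=w('top',A([[178,115],[247,177],[184,248],[112,187]],[195,163]),.04); print('hub',H.mean(0))
d=b[0]-b[1]; print('ang',np.degrees(np.arctan2(d[1],d[0])),np.linalg.norm(d))
J=w('top',A([[173,43],[330,100],[253,312],[97,254]],[400,125]),.032); print('jack',J.mean(0))
for i in range(4): d=J[(i+1)%4]-J[i]; print(np.degrees(np.arctan2(d[1],d[0])),np.linalg.norm(d))
print('tip',w('top',A([[252,153]],[400,125]),.087))
print('poise',w('top',[[383/1.25,270/1.25]],.04),'spacer',w('top',[[366/1.25,188/1.25]],.014))
```

```text
balls [[0.57690432 0.2467632  0.029     ]
 [0.47689355 0.32974911 0.029     ]] [0.52689894 0.28825615 0.029     ]
hub [0.52681477 0.2873357  0.04      ]
ang -39.684856690043524 0.1299569778778264
jack [ 0.61908828 -0.19791608  0.032     ]
-110.51614207293069 0.07681233490193835
158.87682109915752 0.10614280064850275
69.32966783221286 0.07578506923070402
-20.56860614706583 0.10593294103517156
tip [[ 0.61903984 -0.19764949  0.087     ]]
poise [[0.48844454 0.11481824 0.04      ]] spacer [[0.64480692 0.14980054 0.014     ]]
```

```bash
cat > go.py <<'E'
import sys
from h import *
x,y,z,yaw=map(float,sys.argv[1:])  # yaw of tool y, deg
s=sensors.read_state(); M=R.from_quat(s['eef_rot']).as_matrix()
cy=np.degrees(np.arctan2(M[1,1],M[0,1])); t=(cy-yaw+90)%180-90
d=M.T@(np.array([x,y,z])-s['ee_pos'])
print('shift units',(d/.03).round(2),'turn units',round(t/8,2),'F',s['ft_force'].round(1) if hasattr(s['ft_force'],'round') else s['ft_force'],'w',s['width'],'t',s['time'])
E
python3 -m crank '[[[-1,-0.5,0],0],[[-1,-0.5,0],0],[[-1,-0.5,0],0],[[-1,-0.5,0],0],[[-1,-0.5,0],0],[[-1,-0.5,0],0],[[-1,-0.5,0],0],[[-1,-0.5,0],0],[[-1,-0.5,0],0],[[-1,-0.5,0],0],[[-1,-0.5,0],0],[[-1,-0.5,0],0]]' 1; python3 go.py 0.527 0.288 0.1 50.3
```

```text
time: 1.6
ee_pos: [0.4497, 0.354, 0.2222]
eef_rot: [0.111, 0.994, -0.0, -0.0]
ft_force: [0.8, -0.0, -0.3]
width: 0.087
grip_force: 0.0
shift units [-3.   -1.58  4.07] turn units 3.37 F [ 0.8 -0.  -0.3] w 0.08702993718493468 t 1.6
```

```bash
python3 -m crank '[[[-1,-0.53,0.7],0],[[-1,-0.53,0.7],0],[[-1,-0.53,0.7],0],[[0,0,0.7],0.84],[[0,0,0.7],0.84],[[0,0,0.57],0.84],[[0,0,0],0.85],[[0,0,0],0],[[0,0,0],0]]'; python3 go.py 0.527 0.288 0.012 50.3
```

```text
time: 2.72
ee_pos: [0.5264, 0.2887, 0.1005]
eef_rot: [0.338, 0.941, 0.0, 0.0]
ft_force: [0.6, 0.5, 0.3]
width: 0.0869
grip_force: 0.0
shift units [-0.03 -0.    2.95] turn units 0.02 F [0.6 0.5 0.3] w 0.08690051734803345 t 2.725
```

```bash
python3 -m crank '[[[-0.03,0,0.6],0.02],[[0,0,0.6],0],[[0,0,0.6],0],[[0,0,0.6],0],[[0,0,0.5],0],[[0,0,0],0],[[0,0,0],0]]' ; python3 -m crank '[[[0,0,0],0],[[0,0,0],0],[[0,0,0],0],[[0,0,0],0],[[0,0,0],0],[[0,0,0],0],[[0,0,0],0],[[0,0,0],0]]' 0 40; python3 -m crank '[[[0,0,-0.5],0],[[0,0,-1],0],[[0,0,-1],0],[[0,0,-1],0],[[0,0,-1],0],[[0,0,0],0]]'; python3 go.py 0.619 -0.198 0.16 69.3
```

```text
time: 3.6
ee_pos: [0.5275, 0.2882, 0.0139]
eef_rot: [0.341, 0.94, 0.0, 0.0]
ft_force: [0.9, -0.5, 0.6]
width: 0.0868
grip_force: 0.0
time: 4.6
ee_pos: [0.5271, 0.2881, 0.0135]
eef_rot: [0.341, 0.94, 0.0, 0.0]
ft_force: [0.6, 0.8, 0.1]
width: 0.0434
grip_force: 40.0
time: 5.35
ee_pos: [0.5281, 0.2884, 0.1509]
eef_rot: [0.341, 0.94, 0.002, 0.001]
ft_force: [-0.4, 0.8, -5.6]
width: 0.0439
grip_force: 40.0
shift units [-12.72 -10.51  -0.33] turn units -2.39 F [-0.4  0.8 -5.6] w 0.04390362072992433 t 5.35
```

Gripped and lifted. Now over towards the spindle.

```bash
python3 -m crank '[[[-0.5,-0.4,-0.3],0],[[-1,-0.83,0],0],[[-1,-0.83,0],0],[[-1,-0.83,0],0],[[-1,-0.83,0],0],[[-1,-0.83,0],0],[[-1,-0.83,0],0],[[-1,-0.83,0],0],[[-1,-0.83,0],0],[[-1,-0.83,0],0],[[-1,-0.83,0],0],[[-0.5,-0.4,0],0]]'; python3 go.py 0.619 -0.198 0.15 69.3
```

```text
time: 6.85
ee_pos: [0.6042, -0.1369, 0.1564]
eef_rot: [0.342, 0.94, -0.001, -0.001]
ft_force: [1.1, -0.3, -5.0]
width: 0.0435
grip_force: 40.0
shift units [-1.69 -1.24  0.21] turn units -2.42 F [ 1.1 -0.3 -5. ] w 0.04352264881374712 t 6.85
```

```bash
python3 -m crank '[[[-0.9,-0.65,0],0],[[-0.79,-0.6,0],0],[[0,0,0],-0.8],[[0,0,0],-0.8],[[0,0,0],-0.81],[[0,0,0],0],[[0,0,0],0]]'; python3 go.py 0.619 -0.198 0.12 69.3
python3 - <<'E'
from h import *
snap('scene','s2.png',(140,150,300,270),5)
im=vision.camera('top'); cv2.imwrite('pics/t2.png',cv2.resize(im[95:215,370:530,::-1],None,fx=5,fy=5,interpolation=cv2.INTER_CUBIC))
E
```

```text
time: 7.72
ee_pos: [0.6202, -0.1942, 0.157]
eef_rot: [0.18, 0.984, 0.0, -0.0]
ft_force: [0.2, 0.1, -4.8]
width: 0.0437
grip_force: 40.0
shift units [-0.01 -0.13  1.23] turn units 0.0 F [ 0.2  0.1 -4.8] w 0.04373279968424857 t 7.725
```

View pics/t2.png

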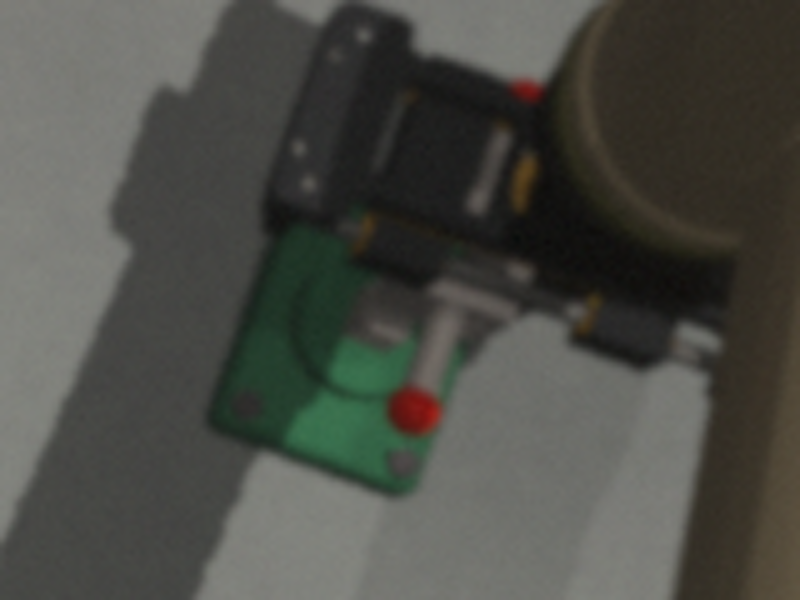

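View pics/s2.png

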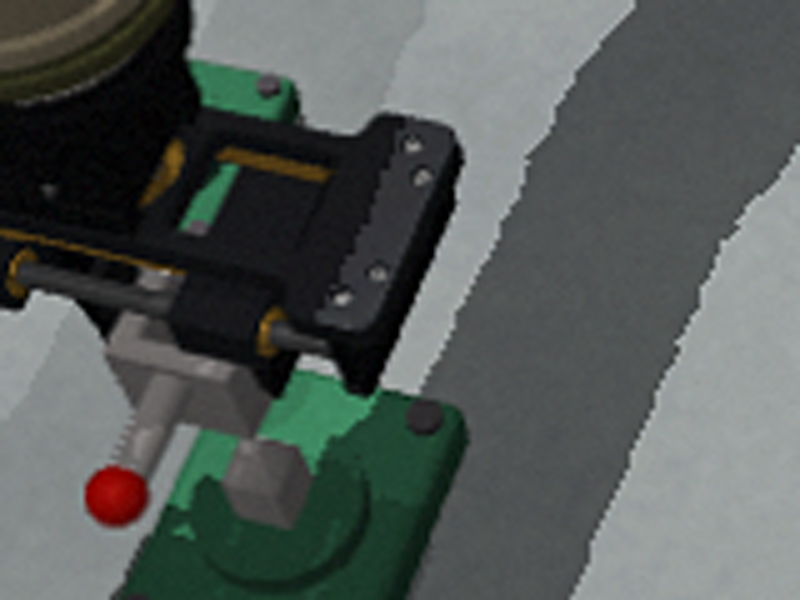

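The top crop shows the visible ball at (413,410), with the spindle in view left of the hub. The scene crop shows the ball at (115,496) and the spindle at about (268,480). I'll check the held pose from the ball.

Run:
```python
from h import *
pt=np.array([[411/5+370,408/5+95]]);ps=np.array([[113/5+140,494/5+150]])
z0=.1725
for z in (z0-.003,z0,z0+.003): print(z,w('top',pt,z),w('scene',ps,z))
a=np.radians(-20.7)
for s in(1,-1): print('pred',.6202+s*.064*np.cos(a),-.1942+s*.064*np.sin(a))
# spindle corners predicted in s2 crop px
c=np.array([.619,-.198]);e=np.array([[np.cos(a),np.sin(a)],[-np.sin(a),np.cos(a)]])
for h,k in((.011,.045),(.011,.073),(.003,.087)):
  X=[[*(c+h*(i*e[0]+j*e[1])),k] for i,j in((1,1),(-1,1),(-1,-1),(1,-1))]
  print(k,((p('scene',X)-[140,150])*5+2).round().tolist(),((p('top',X)-[370,95])*5+2).round().tolist())
```

```text
0.16949999999999998 [[ 0.56047469 -0.17311463  0.1695    ]] [[ 0.67816818 -0.21986869  0.1695    ]]
0.1725 [[ 0.56004291 -0.17209711  0.1725    ]] [[ 0.67977279 -0.21889521  0.1725    ]]
0.1755 [[ 0.55961112 -0.17107959  0.1755    ]] [[ 0.6813774  -0.21792172  0.1755    ]]
pred 0.6800684179731115 -0.21682239000187248
pred 0.5603315820268885 -0.17157760999812754
0.045 [[294.0, 530.0], [316.0, 480.0], [263.0, 467.0], [240.0, 517.0]] [[357.0, 291.0], [341.0, 335.0], [387.0, 352.0], [403.0, 308.0]]
0.073 [[277.0, 497.0], [300.0, 446.0], [245.0, 432.0], [222.0, 483.0]] [[377.0, 278.0], [360.0, 324.0], [408.0, 341.0], [424.0, 295.0]]
0.087 [[257.0, 456.0], [263.0, 442.0], [248.0, 438.0], [241.0, 452.0]] [[399.0, 294.0], [394.0, 307.0], [407.0, 312.0], [412.0, 299.0]]
```

The handle is held square and centred to within about 1 mm, and the projected spindle matches the picture. Lowering onto the tip.

```bash
python3 -m crank '[[[0,-0.1,0.6],0],[[0,0,0.6],0],[[0,0,0.6],0],[[0,0,0.3],0],[[0,0,0],0],[[0,0,0],0]]'; python3 go.py 0.619 -0.198 0.06 69.3
```

```text
time: 8.57
ee_pos: [0.6199, -0.1972, 0.095]
eef_rot: [0.178, 0.984, -0.0, 0.001]
ft_force: [0.1, -0.3, -5.2]
width: 0.0438
grip_force: 40.0
shift units [ 0.02 -0.04  1.17] turn units 0.02 F [ 0.1 -0.3 -5.2] w 0.04382202821970822 t 8.575
```

```bash
python3 -m crank '[[[0,-0.02,0.2],0],[[0,0,0.2],0],[[0,0,0.1],0],[[0,0,0],0],[[0,0,0],0]]'; python3 go.py 0.619 -0.198 0.06 69.3
```

```text
time: 9.2
ee_pos: [0.6194, -0.1977, 0.0795]
eef_rot: [0.178, 0.984, 0.0, 0.0]
ft_force: [-0.2, 0.9, -4.5]
width: 0.0439
grip_force: 40.0
shift units [ 0.01 -0.01  0.65] turn units 0.02 F [-0.2  0.9 -4.5] w 0.043939425199682185 t 9.2
```

Underside at about 0.066, already past the taper with no contact force.

```bash
python3 -m crank '[[[0,0,0.2],0],[[0,0,0.2],0],[[0,0,0.2],0],[[0,0,0.05],0],[[0,0,0],0],[[0,0,0],0]]'; python3 go.py 0.619 -0.198 0.06 69.3
```

```text
time: 9.95
ee_pos: [0.6194, -0.1977, 0.0601]
eef_rot: [0.178, 0.984, 0.0, 0.0]
ft_force: [0.2, -0.6, -4.7]
width: 0.0436
grip_force: 40.0
shift units [ 0.01 -0.02  0.  ] turn units 0.02 F [ 0.2 -0.6 -4.7] w 0.04357766048161689 t 9.95
```

```bash
python3 -m crank '[[[0,0,0.05],0],[[0,0,0],0],[[0,0,0],0]]'; python3 -m crank '[[[0,0,0],0],[[0,0,0],0],[[0,0,0],0],[[0,0,0],0],[[0,0,0],0],[[0,0,0],0]]' 1;  python3 -m crank '[[[0,0,-0.5],0],[[0,0,-1],0],[[0,0,-1],0],[[0,0,-1],0],[[0,0,-1],0],[[1,0,-1],0],[[1,0,0],0],[[1,0,0],0],[[1,0,0],0],[[1,0,0],0],[[1,0,0],0],[[0,0,0],0]]'
python3 - <<'E'
from h import *
snap('scene','s3.png',(140,180,260,300),3)
im=vision.camera('top'); a=cv2.resize(im[95:215,390:510,::-1],None,fx=3,fy=3,interpolation=cv2.INTER_CUBIC)
cv2.imwrite('pics/s3.png',np.hstack([cv2.imread('pics/s3.png'),a]))
E
```

```text
time: 10.32
ee_pos: [0.6195, -0.1977, 0.0586]
eef_rot: [0.178, 0.984, 0.0, 0.0]
ft_force: [0.2, -0.6, -3.8]
width: 0.0438
grip_force: 40.0
time: 11.08
ee_pos: [0.6193, -0.1976, 0.0584]
eef_rot: [0.178, 0.984, 0.0, 0.0]
ft_force: [0.1, -0.1, 0.6]
width: 0.0859
grip_force: 0.0
time: 12.58
ee_pos: [0.4498, -0.1342, 0.2247]
eef_rot: [0.178, 0.984, 0.001, 0.001]
ft_force: [0.8, -1.0, 0.2]
width: 0.0871
grip_force: 0.0
```

View pics/s3.png

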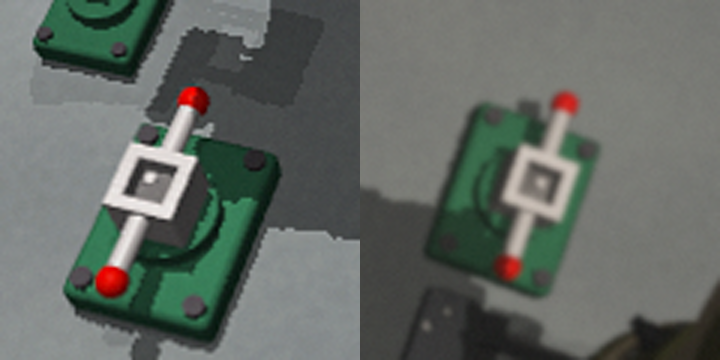

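The handle is seated on the large jack: the spindle tip shows in the bore at (150,180) on the left and (540,183) on the right. The arms are square to the flats and the gripper is clear.

```bash
python3 -c "
from bench import r
print(r.close_job())"
```

```text
the job is handed in; nothing more can be done
None
```

The red-balled steel handle is fully home on the larger jack's spindle and released, the poise and spacer were not touched, and the job was handed in at about 12.7 s; no verdict came back.

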